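# Clamp the cone polishing mandrel in the bench collet

### The job

The nickel cones of the spectrometer are due for polishing. Take the mandrel with the pointed felt cone from the white rack and set its shank into the open collet of the bench stand, fully home, so that its collar sits down on the jaws. Then swing the nut's clamp lever clockwise (seen from above) round to its stop so that the collet grips, and let go.

Things in the scene. Friction and masses are not known exactly. Their poses are not given: they have to be found in the camera images.
- cone_mandrel: Mandrel hanging upright by its collar in one of 3 holes (80 mm apart) of a white rack, 250 x 70 x 60 mm high. Steel shank 12 mm across, 45 long (last 8 taper to 6); aluminium collar 34 across, 32 high; grey felt cone pointing up, 32 across, 36 high. About 120 g. Origin: shank tip; z up along the axis (collar at z 45 to 77 mm). Its neighbours have a felt ball or a flat felt disc instead.
- collet_mouth (a point): Centre of the collet's mouth on its vertical axis, level with the jaws' top, 70 mm above the bench. Fixed, on a grey 110 mm square foot. Three steel jaws (12 x 20 mm seen from above) stand 13 mm above the dark nut (66 mm across); the way between them is 24 mm across with the nut at 0, 20 at 0.3. Bore 54 mm deep: the whole shank goes in and the collar rests on the jaws.
- clamp_nut (a joint): Turn of the nut about the vertical axis, rad: 0 open, growing clockwise seen from above, hard stop at 1.4; starts at 0 to 0.3. It moves the jaws inwards; they meet the 12 mm shank at about 1.1 and grip it, springy, from there to the stop. Stiff (about 3 N at the knob, up to 5 N near the stop); stays where it is left.
- lever_knob (a point): Point on the axis of the upright bare-metal knob at the end of the nut's lever, 80 mm above the bench, 90 mm from the collet's axis; goes round with the nut. The knob is a round post 18 mm across, free from 52 to 96 mm above the bench; the steel lever under it is 14 mm wide, its top at 52 mm. Pinch it from above or push it; it may turn in the fingers.
Not all that is in view belongs to the job. What is shaped like the cone_mandrel but turquoise is not meant. There is more than one size of the part that bears collet_mouth; the job needs the larger.

How it is judged:
On the way:
1. the cone mandrel's shank is fully home in the collet while the nut is still open (below 0.7 rad) (z of cone_mandrel in the frame of collet_mouth below -0.04 m and horizontal distance between cone_mandrel and collet_mouth below 0.012 m and angle between cone_mandrel's own z axis and vertical below 0.25 rad and value of joint clamp_nut below 0.7 rad), for 0.2 s.
At the end, for the whole second after the job is handed in: The cone mandrel stands at rest in the collet, shank tip at least 40 mm below the jaws' top (fully home is 45 mm), within 12 mm of the collet's axis and 10 degrees (0.17 rad) of upright, and the nut is turned beyond 1.2 rad (stop at 1.4) (z of cone_mandrel in the frame of collet_mouth below -0.04 m and horizontal distance between cone_mandrel and collet_mouth below 0.012 m and angle between cone_mandrel's own z axis and vertical below 0.17 rad and value of joint clamp_nut above 1.2 rad and linear speed of cone_mandrel below 0.02 m/s); the robot touches nothing.
It also fails if it takes over 54 s, if anything falls off the work surface, if the arm or the gripper's body presses on something with over 40 N, if the wrist force passes 120 N, or if a joint passes its speed limit or range.

### The arm

A 6-joint arm with a two-finger parallel gripper is mounted at the origin on the work surface. World frame = base frame: x ahead of the robot, y to its left, z up, the work surface at z = 0. Lengths are in m, angles in rad, forces in N, time in s.
With the tool pointing down it reaches from about 0.35 to 0.775 m from the base axis. Payload 7.3 kg.
Tool frame: the origin (TCP) lies midway between the tips of the shut fingers; the grasp point (between the pads) lies 19 mm behind it; z points along the fingers, y is the line along which they close (so a half turn about z gives the same grasp; the last joint's range is limited). The gripper opens to 92 mm and grips with 3 to 60 N. Pads are 19 mm wide; open, the fingers measure 130 mm over their backs; the gripper's body (75 mm by 190 mm) begins 47 mm behind the grasp point.
Start: joints at [1.1, 0.342, 1.524, -0, 1.275, -0.146], TCP at [0.168, 0.498, 0.227] pointing down, gripper open.
Joint ranges: [-2.53, 2.53], [-0.77, 2.02], [0.04, 2.7], [-1, 4.14], [0.28, 2.66], [-3.11, 3.11]. Speed limits (rad/s): [2.57, 2.57, 3.14, 3.14, 3.14, 3.14].

### API

Orientations are given as a 3x3 rotation matrix whose columns are the frame's x, y, z axes.
In Python, from workcell import monitor, capture, calibration, close_job gives the robot as it stands.
- The arm moves only by the shell command python3 -m pendant 'ROWS'. ROWS is text: rows parted by semicolons, each of 5 numbers parted by spaces: the finger opening in mm, from 0 to 91.8, then the shift along the tool's x, y, z in units of 50 mm (1.0 is 50 mm), then the turn about the tool's z in units of 6 degrees (1.0 is 6 degrees). A call has 1 to 12 rows; each row is the pose to reach, as a shift and turn from the pose commanded when the call began, along the tool's axes at that moment; what a row does not reach only later rows make up. A row lasts 1/8 s, in which the tool goes at most 62.5 mm and 10.7 degrees, less where a joint would pass 70% of its speed; a pose out of reach is approached as far as the arm can. A call with a gripper value outside its range is refused whole. The fingers move at their own pace and stop on an object; the grip force is fixed at half the most. Time passes only in rows, so rows that repeat a pose let the fingers close. It gives the time, the measured TCP pose, the force, the opening and the grip force at its end, in the units of the state.
- monitor.get_obs(): the state, without advancing time (a new reading comes with each control period).
- capture(name): name is "scene" or "top" or "wrist"; returns the picture (384x512x3 uint8, red, green, blue); there is no depth.
- calibration(name): a dict with "fx", "fy", "cx", "cy" (pixels), "dist_coeffs" ([k1, k2, p1, p2, k3] as OpenCV has them; the pictures are not rectified), "T" (4x4, takes a point from camera to world coordinates). Camera axes: x right, y down, z forward; pixel columns grow to the right and rows downward; lengths in m; the calibration is good to about 2 mm. A picture is of the moment at which its call begins: read the wrist's pose just before it. calibration takes no time and is no camera call; for the wrist camera it gives the pose at the moment of the call.
- close_job(): hands the job in; it is judged then, once.
The state is a dict: "clock": time; "qpos": joint angles; "joint_vel": joint speeds; "joint_torque": joint torques, N m; "eef_pos": TCP position; "orientation": TCP orientation; "force": force on the tool from outside, world axes, zero at the start; "ft_torque": the same for the moment, N m; "width": opening from 0.0 (shut) to 1.0 (fully open); "gripper_force": force on a finger pad.
Only numpy, scipy, OpenCV 4.12 (cv2) and the standard library are available. Lean on these libraries where they do the work, as an engineer would, in place of code of your own. Each camera call takes 0.05 s, during which the arm holds its last target. There are 200 camera calls.

## Working session

There is one attempt and no reset: what is moved stays moved. The work goes in short steps, Python scripts to look and compute and a shell command to move; the robot and the scene stay as the last step left them, time stands still between calls to the robot, and variables do not carry over. Pictures are saved under pics/ and viewed, at most 10 in all, crops included, and the job is handed in when it is done.

```bash
mkdir -p pics; cat > h.py <<'E'
import numpy as np, cv2
from workcell import monitor, capture, calibration
def ray(c,uv):
    K=np.array([[c["fx"],0,c["cx"]],[0,c["fy"],c["cy"]],[0,0,1.]])
    p=cv2.undistortPoints(np.array([[uv]],float),K,np.array(c["dist_coeffs"]))[0,0]
    T=np.array(c["T"]); return T[:3,3],T[:3,:3]@np.array([p[0],p[1],1])
def at(c,uv,z):
    o,d=ray(c,uv); return o+d*(z-o[2])/d[2]
def proj(c,P):
    T=np.linalg.inv(np.array(c["T"])); K=np.array([[c["fx"],0,c["cx"]],[0,c["fy"],c["cy"]],[0,0,1.]])
    r=cv2.Rodrigues(T[:3,:3])[0]
    return cv2.projectPoints(np.array([P],float),r,T[:3,3],K,np.array(c["dist_coeffs"]))[0].reshape(-1,2)
def save(im,n): cv2.imwrite("pics/"+n,im[:,:,::-1])
E
python3 - <<'E'
from h import *
a=capture("top");b=capture("scene")
np.save("top.npy",a);np.save("scene.npy",b)
save(a,"t0.png");save(b,"s0.png")
print(calibration("top"),calibration("scene"));print(monitor.get_obs())
E
```

```text
{'fx': 460.49344764252567, 'fy': 460.49344764252567, 'cx': 256.1521965881244, 'cy': 191.77107325417097, 'dist_coeffs': array([0.06461524, 0.        , 0.        , 0.        , 0.        ]), 'T': array([[ 0.00598053, -0.99524831,  0.09718561,  0.39487445],
       [-0.99985174, -0.0075208 , -0.01549017,  0.09012393],
       [ 0.01614747, -0.09707856, -0.99514572,  1.0186187 ],
       [ 0.        ,  0.        ,  0.        ,  1.        ]])} {'fx': 368.4373370676619, 'fy': 368.4373370676619, 'cx': 258.7998258612305, 'cy': 190.2210330086666, 'dist_coeffs': array([-0.07256578,  0.        ,  0.        ,  0.        ,  0.        ]), 'T': array([[ 0.8494017 ,  0.4461181 , -0.28194927,  0.64921684],
       [ 0.5275369 , -0.73280421,  0.42977065, -0.20682996],
       [-0.01488514, -0.51378656, -0.8577889 ,  0.66341507],
       [ 0.        ,  0.        ,  0.        ,  1.        ]])}
{'clock': 0.1, 'qpos': array([ 1.09998245e+00,  3.42686035e-01,  1.52489352e+00,  2.57388270e-06,
        1.27540475e+00, -1.46012716e-01]), 'joint_vel': array([-0.00022227, -0.00022245, -0.00222983,  0.00072961, -0.00103977,
        0.00085448]), 'joint_torque': array([ 6.49052508e-04, -4.32003593e+01, -2.44692242e+01,  7.19549507e-02,
        5.25904913e-02, -3.07126118e-05]), 'eef_pos': array([0.16736145, 0.49723844, 0.2261071 ]), 'orientation': array([[-9.47713893e-01,  3.19120629e-01, -6.33461835e-04],
       [ 3.19121192e-01,  9.47713105e-01, -1.23911778e-03],
       [ 2.04912038e-04, -1.37648023e-03, -9.99999032e-01]]), 'force': array([-0.54481429,  0.31362762, -0.19184594]), 'ft_torque': array([ 0.01565024, -0.03364917, -0.03817036]), 'gripper_force': 0.0, 'width': 1.0043152400045994}
```

View pics/t0.png

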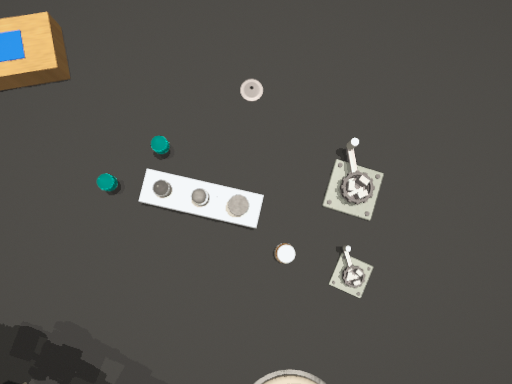

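View pics/s0.png

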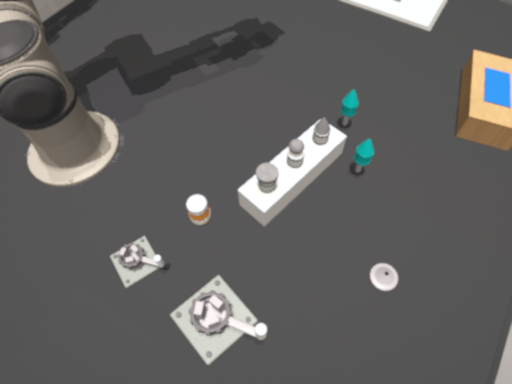

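The rack's mandrels in the top view are at (162,188), (200,197) and (238,206). In the scene view they are the disc (267,175), the ball (296,152) and the pointed cone (322,130), so the cone is top (162,188). The turquoise ones at top (160,146) and (108,183) are not meant. There are two collets, top (356,188) and (352,275), and the larger is the first. I'll confirm this in an enlarged crop.

```bash
python3 - <<'E'
from h import *
a=np.load("top.npy");b=np.load("scene.npy")
def cr(im,x,y,w,h,s): return cv2.resize(im[y:y+h,x:x+w],(w*s,h*s),interpolation=cv2.INTER_CUBIC)
# each tile 400x300 = 80x60*5 
A=cr(a,130,165,80,60,5);B=cr(a,320,135,80,60,5)[:]
B=cv2.resize(a[130:220,310:400+30],(400,300),interpolation=cv2.INTER_CUBIC)
C=cr(b,270,95,80,60,5);D=cv2.resize(b[275:365,165:285],(400,300),interpolation=cv2.INTER_CUBIC)
save(np.vstack([np.hstack([A,B]),np.hstack([C,D])]),"c0.png")
E
```

```text
(no output)
```

View pics/c0.png

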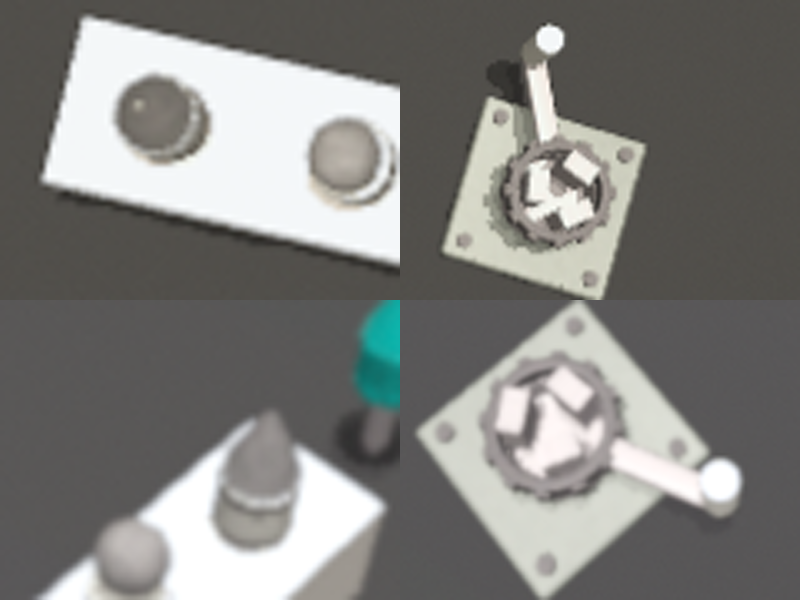

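The crop confirms it. The pointed cone on its white-ringed collar is at the rack's outer end, with its tip at scene (324,117), and its neighbour there is the ball. The large collet's knob top is at top (354.7,141.7) and scene (261,329).

```bash
cat >> h.py <<'E'
def tri(r1,r2):
    A=[];B=[]
    for o,d in (r1,r2):
        d=d/np.linalg.norm(d);M=np.eye(3)-np.outer(d,d);A.append(M);B.append(M@o)
    A=np.vstack(A);B=np.hstack(B);x=np.linalg.lstsq(A,B,rcond=None)[0]
    return x,np.linalg.norm(A@x-B)
E
python3 - <<'E'
from h import *
t=calibration("top");s=calibration("scene")
np.set_printoptions(precision=4,suppress=True)
print("knob",tri(ray(t,(354.7,141.7)),ray(s,(261,329.3))),at(t,(354.7,141.7),.096),at(s,(261,329.3),.096))
print("nut",tri(ray(t,(357.1,187.6)),ray(s,(210.9,312.5))),at(t,(357.1,187.6),.057),at(s,(210.9,312.5),.057))
print("foot",tri(ray(t,(353.5,189.3)),ray(s,(213.3,317.75))))
print("cone",at(s,(324,117.4),.128),at(s,(322.4,133),.092),at(t,(161,188),.092))
# rack corners: white mask top
a=np.load("top.npy");m=(a.min(2)>200).astype(np.uint8)
cs=max(cv2.findContours(m,0,2)[0],key=cv2.contourArea);r=cv2.minAreaRect(cs);print(r)
bp=cv2.boxPoints(r);W=np.array([at(t,p,.06) for p in bp]);print(W[:,:2],W.mean(0))
o=monitor.get_obs()
w=capture("wrist");save(w,"w0.png")
E
```

```text
knob (array([ 0.5905, -0.1244,  0.092 ]), np.float64(0.0015689597170968662)) [ 0.5888 -0.1241  0.096 ] [ 0.5918 -0.1243  0.096 ]
nut (array([ 0.5015, -0.1387,  0.0453]), np.float64(0.002034769212258909)) [ 0.4992 -0.1369  0.057 ] [ 0.5053 -0.139   0.057 ]
foot (array([ 0.5015, -0.1395,  0.0082]), np.float64(0.0018101021465147674))
cone [0.4943 0.2656 0.128 ] [0.4996 0.2585 0.092 ] [0.4915 0.2672 0.092 ]
((200.85675048828125, 197.62078857421875), (120.3747787475586, 33.50406265258789), 12.994616508483887)
[[0.4687 0.3189]
 [0.5371 0.3054]
 [0.4822 0.0603]
 [0.414  0.0756]] [0.4755 0.19   0.06  ]
```

```bash
python3 -m pendant '70 -7.64 -2.28 0.2 14;70 -7.64 -2.28 0.2 14;70 -7.64 -2.28 0.2 14;70 -7.64 -2.28 0.2 14;70 -7.64 -2.28 0.2 14;70 -7.64 -2.28 0.2 14;70 -7.64 -2.28 0.2 14;70 -7.64 -2.28 0.2 14;70 -7.64 -2.28 0.5 14;70 -7.64 -2.28 0.5 14;70 -7.64 -2.28 0.5 14'
python3 - <<'E'
from h import *
np.set_printoptions(precision=4,suppress=True)
c=calibration("wrist");w=capture("wrist");save(w,"w1.png");o=monitor.get_obs();print(o["eef_pos"],o["orientation"],o["qpos"])
np.save("w1.npy",w);np.save("w1T.npy",c["T"])
print(c["fx"],c["T"]); 
for P in [(.493,.267,.128),(.493,.267,.092)]: print(proj(c,P))
E
```

```text
clock: 1.52
eef_pos: [0.4928, 0.2679, 0.2015]
orientation: [[0.216, 0.976, -0.001], [0.976, -0.216, -0.0], [-0.0, -0.001, -1.0]]
force: [0.8, -0.5, -0.3]
width: 0.763
gripper_force: 0.0
[0.4929 0.268  0.2018] [[ 0.2164  0.9763  0.0001]
 [ 0.9763 -0.2164  0.0001]
 [ 0.0001  0.0001 -1.    ]] [0.3613 0.428  1.4628 0.0001 1.2507 0.5794]
327.63892805879914 [[ 0.9764 -0.2064 -0.0636  0.51  ]
 [-0.216  -0.9337 -0.2857  0.3449]
 [-0.0004  0.2927 -0.9562  0.3593]
 [ 0.      0.      0.      1.    ]]
[[251.2429 201.6437]]
[[251.2012 187.8583]]
```

View pics/w1.png

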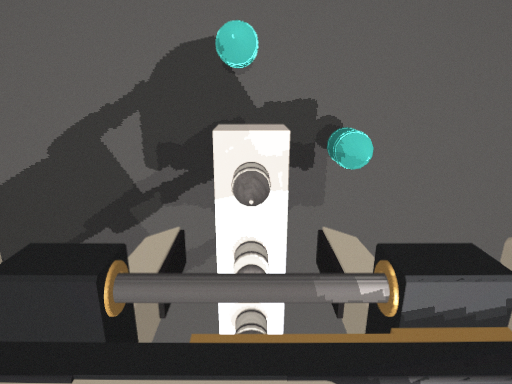

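The wrist view shows the cone tip at (251,202), exactly where I predicted it. A turquoise part stands beside it at (350,148), so I'll check its height against the gripper body.

```bash
python3 - <<'E'
from h import *
np.set_printoptions(precision=4,suppress=True)
s=calibration("scene");b=np.load("scene.npy").astype(int);c=calibration("wrist");w=np.load("w1.npy").astype(int)
for n,im,cc in(("s",b,s),("w",w,c),("t",np.load("top.npy").astype(int),calibration("top"))):
    m=((im[...,1]-im[...,0]>50)&(im[...,2]-im[...,0]>40)).astype(np.uint8)
    for k in cv2.findContours(m,0,2)[0]:
        if cv2.contourArea(k)>40:
            k=k[:,0];print(n,k.min(0),k.max(0),"top px",k[k[:,1].argmin()],k.mean(0),[at(cc,k.mean(0),z)[:2] for z in(.06,.1)])
for tip in((369,136),(352,87)):
    print([at(s,tip,z) for z in (.09,.113,.13)])
E
```

```text
s [354 138] [373 165] top px [368 138] [363.775 152.2  ] [array([0.5861, 0.2836]), array([0.5902, 0.2511])]
s [341  89] [358 116] top px [352  89] [349.8333 104.1   ] [array([0.5062, 0.3914]), array([0.5157, 0.3517])]
s [485  69] [509 106] top px [486  69] [497.1935  87.9677] [array([0.7843, 0.629 ]), array([0.7754, 0.5736])]
w [327 127] [373 169] top px [345 127] [349.8974 146.1538] [array([0.5885, 0.2771]), array([0.5781, 0.2862])]
w [215  20] [258  67] top px [232  20] [237.0811  45.0676] [array([0.5068, 0.3831]), array([0.5072, 0.378 ])]
t [ 96 173] [117 190] top px [104 173] [107.2333 180.9333] [array([0.5087, 0.3839]), array([0.504 , 0.3717])]
t [151 136] [169 153] top px [155 136] [161.9167 144.8333] [array([0.586 , 0.2736]), array([0.578 , 0.2659])]
t [ 0 31] [23 61] top px [14 31] [14.1739 46.1304] [array([0.7905, 0.5828]), array([0.774 , 0.5623])]
[array([0.5821, 0.3021, 0.09  ]), array([0.5848, 0.2817, 0.113 ]), array([0.5868, 0.2666, 0.13  ])]
[array([0.4962, 0.4114, 0.09  ]), array([0.5023, 0.3866, 0.113 ]), array([0.5069, 0.3683, 0.13  ])]
```

```bash
python3 -m pendant '60 0 0 1 0;60 0 0 1.8 0;60 0 0 2.4 0;60 0 0 2.67 0;60 0 0 2.67 0;20 0 0 2.67 0;20 0 0 2.67 0;20 0 0 2.67 0;20 0 0 2.67 0;20 0 0 2.67 0'
```

```text
clock: 2.82
eef_pos: [0.4935, 0.2678, 0.0689]
orientation: [[0.218, 0.976, 0.001], [0.976, -0.218, 0.0], [0.001, 0.001, -1.0]]
force: [-1.4, 0.2, 5.3]
width: 0.361
gripper_force: 30.0
```

```bash
python3 -m pendant '20 0 0 -0.4 0;20 0 0 -1.2 0;20 0 0 -2.2 0;20 0 0 -2.9 0;20 0 0 -2.9 0;20 0 0 -2.9 0'
python3 - <<'E'
from h import *
np.set_printoptions(precision=4,suppress=True)
o=monitor.get_obs();R=o["orientation"];print(o["eef_pos"],o["width"])
print((R.T@(np.array([.5015,-.139,.205])-o["eef_pos"]))/.05)
print([(R.T@(np.array([.5015+.12*R[0,0]*k,-.139+.12*R[1,0]*k,.205])-o["eef_pos"]))/.05 for k in (1,-1)])
E
```

```text
clock: 3.58
eef_pos: [0.4925, 0.2673, 0.2119]
orientation: [[0.218, 0.976, -0.002], [0.976, -0.218, -0.001], [-0.001, -0.002, -1.0]]
force: [0.3, 0.1, -2.3]
width: 0.367
gripper_force: 30.0
[0.4925 0.2673 0.2119] 0.3665512989633403
[-7.8901  1.9512  0.1433]
[array([-5.4901,  1.9512,  0.1403]), array([-10.2901,   1.9512,   0.1463])]
```

```bash
python3 -m pendant '20 -1 0.2 0 0;20 -2.2 0.5 0 0;20 -3.4 0.8 0 0;20 -4.6 1.1 0 0;20 -5.8 1.4 0 0;20 -7 1.7 0 0;20 -8 1.95 0 0;20 -8.7 1.95 0 0;20 -9.1 1.95 0 0;20 -9.1 1.95 0 0;20 -9.1 1.95 0 0;20 -9.1 1.95 0 0'
python3 - <<'E'
from h import *
np.set_printoptions(precision=4,suppress=True)
c=calibration("wrist");w=capture("wrist");save(cv2.resize(w,(800,600),interpolation=cv2.INTER_CUBIC),"w2.png");np.save("w2.npy",w);np.save("w2T.npy",c["T"])
o=monitor.get_obs();print(o["eef_pos"])
for P in[(.5015,-.139,.07),(.5905,-.1244,.096)]:print(proj(c,P)*1.5625)
E
```

```text
clock: 5.08
eef_pos: [0.4892, -0.1965, 0.2132]
orientation: [[0.217, 0.976, -0.0], [0.976, -0.217, 0.0], [0.0, -0.0, -1.0]]
force: [0.4, 0.5, -1.2]
width: 0.359
gripper_force: 30.0
[ 0.4892 -0.1966  0.2132]
[[390.8614 177.4049]]
[[555.5662 113.5671]]
```

View pics/w2.png

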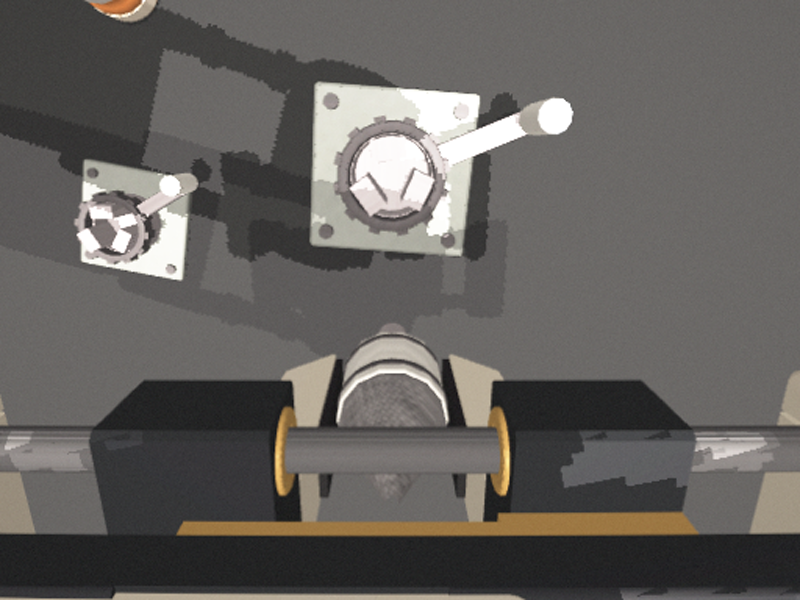

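The wrist view shows the collet nut centred at (390,177) in the enlarged image, the knob top at (555,116), and the mandrel held upright between the pads with its shank tip at (391,328).

```bash
python3 - <<'E'
from h import *
np.set_printoptions(precision=4,suppress=True)
c=calibration("wrist");k=1.5625
for n,p,z in(("nut",(390,176),.057),("foot",(391,170.5),.008),("knob",(555,115),.096),("tip",(391,325),.2132-.054),("jaws?",(391,175),.07)):
    print(n,at(c,(p[0]/k,p[1]/k),z))
o=monitor.get_obs();R=o["orientation"]
for t in((.5015,-.139),(.5010,-.1385)):print((R.T@(np.array([*t,.135])-o["eef_pos"]))/.05)
E
```

```text
nut [ 0.501  -0.1391  0.057 ]
foot [ 0.5016 -0.1386  0.008 ]
knob [ 0.5902 -0.1252  0.096 ]
tip [ 0.4893 -0.1953  0.1592]
jaws? [ 0.5019 -0.1379  0.07  ]
[ 1.1768 -0.0101  1.5647]
[ 1.1844 -0.022   1.5647]
```

```bash
python3 -m pendant '20 0.6 0 0 0;20 1.18 -0.01 0.3 0;20 1.18 -0.01 0.9 0;20 1.18 -0.01 1.3 0;20 1.18 -0.01 1.4 0;20 1.18 -0.01 1.7 0;20 1.18 -0.01 2 0;20 1.18 -0.01 2.2 0;20 1.18 -0.01 2.4 0;20 1.18 -0.01 2.4 0'
```

```text
clock: 6.38
eef_pos: [0.501, -0.1399, 0.0924]
orientation: [[0.218, 0.976, -0.001], [0.976, -0.218, 0.001], [0.0, -0.002, -1.0]]
force: [-0.4, -0.1, -1.9]
width: 0.364
gripper_force: 30.0
```

```bash
python3 -m pendant '20 0 0 0.1 0;20 0 0 0.2 0;20 0 0 0.27 0;20 0 0 0.29 0;20 0 0 0.29 0;20 0 0 0.29 0'
```

```text
clock: 7.12
eef_pos: [0.5014, -0.14, 0.079]
orientation: [[0.218, 0.976, 0.0], [0.976, -0.218, -0.0], [0.0, 0.0, -1.0]]
force: [-1.4, 0.7, 1.9]
width: 0.366
gripper_force: 30.0
```

```bash
python3 -m pendant '55 0 0 0 0;55 0 0 0 0;55 0 0 0 0;55 0 0 -0.6 0;55 0 0 -1.6 0;55 0 0 -2.4 0;55 -0.6 0 -2.4 0;55 -1.2 0 -2.4 0;55 -1.2 0 -2.4 0;55 -1.2 0 -2.4 0'
python3 - <<'E'
from h import *
np.set_printoptions(precision=4,suppress=True)
c=calibration("wrist");w=capture("wrist");t=capture("top")
save(np.hstack([w[0:300,50:450],cv2.resize(t[130:230,300:400],(300,300),interpolation=cv2.INTER_CUBIC)]),"w3.png")
o=monitor.get_obs();print(o["eef_pos"],o["orientation"],o["qpos"])
print(proj(c,(.5013,-.139,.138))-[50,0],proj(c,(.5013,-.139,.070))-[50,0],proj(c,(.5903,-.1248,.096))-[50,0])
E
```

```text
clock: 8.38
eef_pos: [0.4883, -0.198, 0.1985]
orientation: [[0.219, 0.976, -0.0], [0.976, -0.219, 0.001], [0.001, -0.0, -1.0]]
force: [-0.2, 0.9, -1.7]
width: 0.601
gripper_force: 0.0
[ 0.4884 -0.1977  0.1986] [[ 0.2176  0.976  -0.0002]
 [ 0.976  -0.2176  0.0006]
 [ 0.0005 -0.0003 -1.    ]] [-0.5303  0.37    1.5636  0.0004  1.2085 -0.3112]
[[200.3626 119.4875]] [[200.4831 112.715 ]] [[312.1348  69.6626]]
```

View pics/w3.png

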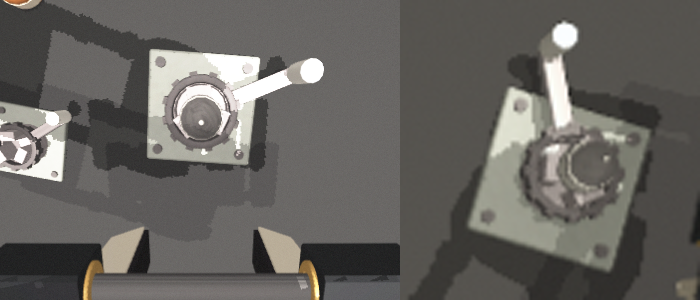

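The mandrel stands home in the collet. Its tip is at (201,122) against a predicted (200,119), and the lever hasn't moved. Next I'll straddle the knob with the fingers closing tangentially.

```bash
python3 -m pendant '45 0.7 1.67 0 1.7;45 1.87 1.67 0 3.4;45 1.87 1.67 0 5.1;45 1.87 1.67 0 6.8;45 1.87 1.67 0 8.5;45 1.87 1.67 0 10.2;45 1.87 1.67 0 11.4;45 1.87 1.67 0.8 11.4;45 1.87 1.67 1.6 11.4;45 1.87 1.67 2.2 11.4;45 1.87 1.67 2.7 11.4;45 1.87 1.67 2.7 11.4'
python3 -m pendant '10 0 0 0 0;10 0 0 0 0;10 0 0 0 0;10 0 0 0 0;10 0 0 0 0;10 0 0 0 0'
python3 - <<'E'
from h import *
np.set_printoptions(precision=3,suppress=True)
o=monitor.get_obs();R=o["orientation"];p=o["eef_pos"];C=np.array([.5013,-.139])
v=p[:2]-C;r=np.linalg.norm(v);f0=np.arctan2(v[1],v[0]);print(p,o["width"],r,np.degrees(f0),o["qpos"])
for d in range(6,91,6):
    f=f0-np.radians(d);t=np.array([*(C+.09*np.array([np.cos(f),np.sin(f)])),p[2]]);print(d,(R.T@(t-p))[:2]/.05)
E
```

```text
clock: 9.98
eef_pos: [0.5889, -0.1241, 0.0617]
orientation: [[0.988, 0.157, -0.004], [0.157, -0.988, 0.002], [-0.004, -0.002, -1.0]]
force: [-0.4, -0.5, 0.2]
width: 0.49
gripper_force: 0.0
clock: 10.72
eef_pos: [0.5907, -0.1255, 0.0646]
orientation: [[0.988, 0.156, 0.002], [0.156, -0.988, -0.0], [0.002, 0.0, -1.0]]
force: [0.2, 1.3, 5.7]
width: 0.189
gripper_force: 30.0
[ 0.591 -0.125  0.065] 0.18905477685122413 0.09043230802709835 8.613482746290833 [-0.336  0.645  1.497  0.001  0.997  1.077]
6 [-0.02   0.188]
12 [-0.05   0.374]
18 [-0.1    0.556]
24 [-0.169  0.731]
30 [-0.256  0.898]
36 [-0.359  1.056]
42 [-0.479  1.201]
48 [-0.613  1.334]
54 [-0.76   1.451]
60 [-0.919  1.553]
66 [-1.087  1.637]
72 [-1.263  1.704]
78 [-1.446  1.751]
84 [-1.632  1.78 ]
90 [-1.82   1.788]
```

```bash
python3 -m pendant '10 -0.02 0.19 0 1;10 -0.05 0.37 0 2;10 -0.1 0.56 0 3;10 -0.17 0.73 0 4;10 -0.26 0.9 0 5;10 -0.36 1.06 0 6;10 -0.48 1.2 0 7;10 -0.61 1.33 0 8;10 -0.76 1.45 0 9;10 -0.76 1.45 0 9'
python3 - <<'E'
from h import *
np.set_printoptions(precision=3,suppress=True)
o=monitor.get_obs();R=o["orientation"];p=o["eef_pos"];C=np.array([.5013,-.139])
v=p[:2]-C;r=np.linalg.norm(v);f0=np.arctan2(v[1],v[0]);print(p,o["width"],r,np.degrees(f0),o["qpos"])
for d in range(4,33,4):
    f=f0-np.radians(d);t=np.array([*(C+.09*np.array([np.cos(f),np.sin(f)])),p[2]]);print(d,(R.T@(t-p))[:2]/.05)
E
```

```text
clock: 11.98
eef_pos: [0.5643, -0.2039, 0.0646]
orientation: [[0.706, -0.708, 0.002], [-0.708, -0.706, -0.001], [0.002, -0.0, -1.0]]
force: [-0.6, 0.3, 5.6]
width: 0.185
gripper_force: 30.0
[ 0.564 -0.204  0.065] 0.18454754371505613 0.09042370909022408 -45.86882202352105 [-0.474  0.639  1.51  -0.     0.991  1.884]
4 [-0.015  0.125]
8 [-0.029  0.25 ]
12 [-0.053  0.374]
16 [-0.085  0.495]
20 [-0.125  0.614]
24 [-0.174  0.73 ]
28 [-0.23   0.842]
32 [-0.295  0.95 ]
```

```bash
python3 -m pendant '10 -0.015 0.12 0 0.67;10 -0.03 0.25 0 1.33;10 -0.03 0.25 0 1.33;10 -0.03 0.25 0 1.33'
python3 -m pendant '10 -0.01 0.12 0 0.67;10 -0.01 0.12 0 0.67;10 -0.01 0.12 0 0.67'
```

```text
clock: 12.48
eef_pos: [0.5549, -0.2118, 0.0646]
orientation: [[0.603, -0.798, 0.002], [-0.798, -0.603, -0.002], [0.003, -0.001, -1.0]]
force: [1.7, -1.7, 6.3]
width: 0.189
gripper_force: 30.0
clock: 12.85
eef_pos: [0.5508, -0.2147, 0.0646]
orientation: [[0.546, -0.838, 0.004], [-0.838, -0.546, -0.002], [0.004, -0.002, -1.0]]
force: [5.1, -1.0, 4.1]
width: 0.186
gripper_force: 30.0
```

```bash
for i in 1; do python3 -m pendant '10 -0.01 0.12 0 0.67;10 -0.01 0.12 0 0.67;10 -0.01 0.12 0 0.67'; done
python3 -m pendant '10 -0.01 0.12 0 0.67;10 -0.01 0.12 0 0.67;10 -0.01 0.12 0 0.67'
```

```text
clock: 13.22
eef_pos: [0.5502, -0.2143, 0.0647]
orientation: [[0.486, -0.874, 0.013], [-0.874, -0.486, 0.001], [0.005, -0.012, -1.0]]
force: [25.2, 13.0, -3.7]
width: 0.191
gripper_force: 30.0
clock: 13.6
eef_pos: [0.5498, -0.214, 0.0647]
orientation: [[0.423, -0.906, 0.023], [-0.906, -0.423, 0.004], [0.006, -0.022, -1.0]]
force: [46.7, 26.4, -13.2]
width: 0.189
gripper_force: 30.0
```

The nut is at its stop: the knob stays put while the force climbs. I'll ease the push, release and retreat.

```bash
python3 -m pendant '10 0 -0.12 0 -0.6;10 0.02 -0.22 0 -1.2;10 0.02 -0.22 0 -1.2;45 0.02 -0.22 0 -1.2;45 0.02 -0.22 0 -1.2;45 0.02 -0.22 0 -1.2;45 0.02 -0.22 -0.6 -1.2;45 0.02 -0.22 -1.6 -1.2;45 0.02 -0.22 -2.6 -1.2;45 1 -0.22 -2.6 -1.2;45 2 -0.22 -2.6 -1.2;45 2 -0.22 -2.6 -1.2'
python3 - <<'E'
from h import *
np.set_printoptions(precision=4,suppress=True)
t=capture("top");s=capture("scene");o=monitor.get_obs();print(o["eef_pos"],o["force"])
save(np.hstack([cv2.resize(t[130:230,300:400],(400,400),interpolation=cv2.INTER_CUBIC),cv2.resize(s[270:370,160:260],(400,400),interpolation=cv2.INTER_CUBIC)]),"e.png")
for n,x,y in(("top",300,130),("scene",160,270)):
    c=calibration(n)
    for P in((.5013,-.139,.138),(.5013,-.139,.07),(.5503,-.2143,.096)):print(n,(proj(c,P)-[x,y])*4)
E
```

```text
clock: 15.1
eef_pos: [0.5902, -0.3085, 0.1922]
orientation: [[0.53, -0.848, -0.001], [-0.848, -0.53, -0.0], [-0.001, 0.001, -1.0]]
force: [-0.7, 0.2, -1.0]
width: 0.489
gripper_force: 0.0
[ 0.5897 -0.3054  0.1926] [-0.898  -0.1704  0.255 ]
top [[272.2115 208.2293]]
top [[238.2377 223.7296]]
top [[398.6167 122.8962]]
scene [[165.2745 113.2182]]
scene [[191.1594 157.3197]]
scene [[170.5224 395.4095]]
```

View pics/e.png

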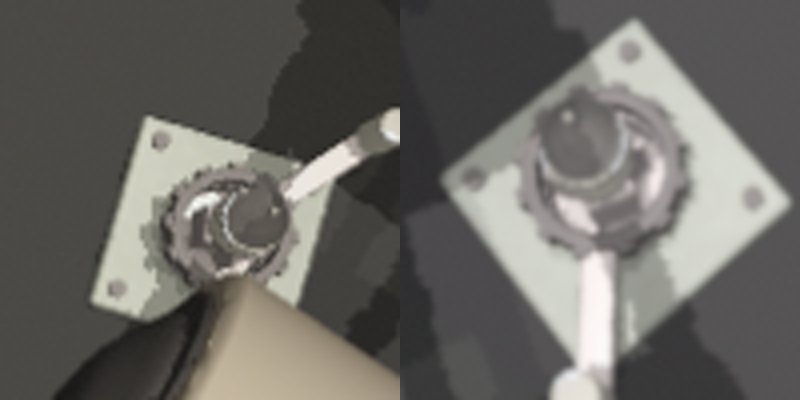

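The mandrel stands upright and home: its tip is at scene (168,117) against a predicted (165,113). The lever is at its stop, and the gripper is clear.

```bash
python3 -c "
from workcell import close_job
print(close_job())"
```

```text
the job is handed in; nothing more can be done
None
```

The cone mandrel is fully home in the larger collet, the clamp lever is turned clockwise to its stop, the gripper has let go and is clear, and the job is handed in at about 15 s; no verdict was returned.

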